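# Open the touch-latch cupboard door

### The job

Open the wider of the two handle-less doors of the small cupboard: press it in with the fingertips near its free edge until the touch catch lets go, draw back so that the spring throws it ajar, then reach behind that edge and swing the door out until it stands about square to the cupboard's front. Push gently and do not pinch the door, keep the narrow door shut, leave everything else where it stands, and finish clear of the door.

Things in the scene. Friction and masses are not known exactly. Their poses are not given: they have to be found in the camera images.
- cupboard: Wooden cupboard fixed on the left of the table, 302 wide (y) x 160 deep (x) x 200 mm high. Origin: centre of its underside; front along -x, carcass front at x = -80 mm. Two white doors 15 mm thick hang before it side by side, inner faces at x = -87, outer at -102, z 14 to 200 mm (top edges show from above): wide door y +151 to -25, narrow door y -30 to -151. Boxes inside begin 45 mm behind its front.
- wide_door (a joint): Swing of the wide door (176 x 186 mm, 0.42 kg), rad: 0 = shut, negative = pressed in (stop at -0.039), positive = open (limit 1.75), 1.57 = square. Pressed home, 7 mm at the free edge, about 5 N, the catch lets go for good; once released a sprung ejector throws the door to about 0.49 rad within a second. Beyond that it stays where left (hinge friction 0.06 N m).
- wide_hinge (a point): On the wide door's vertical hinge axis (cupboard y = +151 mm), 200 mm above the table = height of the doors' top edges, in the plane of the shut doors' inner faces. Cupboard's axes. The door's free edge, beside the narrow door, swings out to the cupboard's -x. Striker pin and ejector sit 150 mm below the top edge. Nothing stands within 185 mm of this axis in front of the cupboard.
- wide_edge (a point): Upper outer corner of the wide door at its free edge (outer face, top), 176 mm from the hinge axis; moves with the door. The door's own +y points from the free edge to the hinge, its -x out of its outer face.
- narrow_door (a joint): Swing of the narrow door (121 mm wide), rad: 0 = shut. It has a touch catch of the same kind and is hinged at the cupboard's other side (y = -151 mm). To be left shut.
- lamp_shade (a point): Middle of the green enamel shade (152 mm across, 100 mm high) of the swing-arm lamp clamped at the table's left edge, behind the cupboard, about 380 mm above the table. To be left alone.
- tea_tin_mid (a point): Centre of a red and steel tea tin, 74 mm across, 96 mm high, on top of the cupboard towards its back.
- bell_mid (a point): Brass hand bell with a dark turned handle, 72 mm across, 114 mm high, standing mouth down in front of the narrow door; point on its axis 50 mm up.
- tumbler_mid (a point): Centre of a green glass tumbler, 70 mm across, 92 mm high, in front of the cupboard beyond the door's swing.
- magnifier_mid (a point): Centre of the lens of a magnifying glass lying flat, lens frame 100 mm across, horn handle to 155 mm from the lens centre, 19 mm high at most.
- paperweight_mid (a point): Centre of a round cast-iron paperweight with a knob, 80 mm across, 61 mm high.
- tea_cup_mid (a point): Centre of a lidded white tea cup, 74 mm across, 79 mm high.
- tile_rack_mid (a point): Middle of a dark wooden rack with a row of blank playing tiles, 300 x 45 mm, 42 mm high.

How it is judged:
By the outcome, as a careful person would: the job done as asked, in the order asked, and still so for the second after the job is handed in, with the robot touching nothing.
It also fails if it takes over 45 s, if anything falls off the work surface, if the arm or the gripper's body presses on something with over 40 N, if the wrist force passes 120 N, or if a joint passes its speed limit or range.

### The arm

A 6-joint arm with a two-finger parallel gripper is mounted at the origin on the work surface. World frame = base frame: x ahead of the robot, y to its left, z up, the work surface at z = 0. Lengths are in m, angles in degrees, forces in N, time in s.
With the tool pointing down it reaches from about 0.35 to 0.925 m from the base axis. Payload 6.4 kg.
Tool frame: the origin (TCP) lies on the centre line of the jaws, within the pads' length; the fingertips stand 17 mm ahead of it and the grasp point (between the pads) lies 2 mm behind it; z points along the fingers, y is the direction in which the jaws open and shut (so a half turn about z gives the same grasp; the last joint's range is limited). The gripper opens to 85 mm and grips with 20 to 120 N. Pads are 22 mm wide; open, the fingers measure 114 mm over their backs; the gripper's body (76 mm by 85 mm) begins 54 mm behind the grasp point. The pads swing forward as they close: fully open they stand 13 mm farther back than shut.
Start: joints at [-79.876, 14.043, 89.255, -0, 76.702, -9.975], TCP at [0.223, -0.61, 0.218] pointing down, gripper open.
Joint ranges: [-179.41, 179.41], [-58.25, 129.5], [7.25, 145.43], [-54.29, 234.29], [11.92, 165.04], [-157.13, 157.13]. Speed limits (degrees/s): [147.25, 147.25, 180, 180, 180, 180].

### API

Orientations are given as [roll, pitch, yaw] about the fixed x, y, z axes, in that order (R = Rz(yaw) Ry(pitch) Rx(roll)).
In Python, from bench import bot, capture, order gives the robot as it stands.
- The arm moves only by the tool jog_arm, never from a script. Its argument "targets" is a list of rows, each a list of 7 numbers: the turn, a rotation vector about the tool's x, y, z in degrees, then the shift along the tool's x, y, z in mm, then the finger opening in mm, from 0 to 85.4. In form: [[ax, ay, az, dx, dy, dz, hand], ...]. A call has 1 to 12 rows; each row is the pose to reach, as a shift and turn from the pose measured when the call began, along the tool's axes at that moment; what a row does not reach only later rows make up. A row lasts 1/8 s, in which the tool goes at most 62.5 mm and 10.7 degrees, less where a joint would pass 70% of its speed; a pose out of reach is approached as far as the arm can. A call with a gripper value outside its range is refused whole. The fingers move at their own pace and stop on an object; "grip_force" is the grip in N (left out, the last holds). Time passes only in rows, so rows that repeat a pose let the fingers close. It gives the time, the measured TCP pose, the force and the opening at its end, in the units of the state.
- bot.state(): the state, without advancing time (a new reading comes with each control period).
- capture(name): name is "side" or "top"; returns a dict with "frame" (384x512x3 uint8, red, green, blue), "depth" (384x512 float32, m along the optical axis (not along the pixel's ray), 0 where there is no reading), "camera_matrix" (3x3 intrinsics, pixels), "k1" (the pictures are not rectified: a ray, as slopes to the right and down, at radius r is drawn at 1 + k1 r^2 times it, then the intrinsics apply), "cam_to_world" (4x4, takes a point from camera to world coordinates). Camera axes: x right, y down, z forward; pixel columns grow to the right and rows downward; lengths in m; the calibration is good to about 2 mm. A picture is of the moment at which its call begins.
- order.hand_in(): hands the job in, once; it reports no verdict.
The state is a dict: "clock": time; "q": joint angles; "qd": joint speeds; "tau": joint torques, N m; "position": TCP position; "tcp_rot": TCP orientation; "ft_force": force on the tool from outside, world axes, zero at the start; "moment": the same for the moment, N m; "grip_width": finger opening in m.
Only numpy, scipy, OpenCV 4.12 (cv2) and the standard library are available. Lean on these libraries where they do the work, as an engineer would, in place of code of your own. Each camera call takes 0.05 s, during which the arm holds its last target.

## Working session

There is one attempt and no reset: what is moved stays moved. The work goes in short steps, Python scripts to look and compute and a tool call to move; the robot and the scene stay as the last step left them, time stands still between calls to the robot, and variables do not carry over. Pictures are saved under pics/ and viewed, and the job is handed in when it is done.

Besides the shell and the picture viewer there is one more tool, called after "Request:" by a JSON object that holds its "fn" and its "kwargs", one argument or row to a line. jog_arm: Moves the arm, as the interface text tells. Its arguments: {"type":"object","properties":{"targets":{"type":"array","items":{"type":"array","items":{"type":"number"}}},"grip_force":{"type":"number"}},"required":["targets"]}

```bash
ls; mkdir -p pics; cat > h.py <<'E'
import numpy as np, cv2
from bench import bot, capture, order
def pix2world(c,u,v,d=None,z=None):
    K=c["camera_matrix"];k=c["k1"];T=c["cam_to_world"]
    p=np.array([(u-K[0,2])/K[0,0],(v-K[1,2])/K[1,1]]);s=p.copy()
    for _ in range(20): s=p/(1+k*(s@s))
    r=np.array([s[0],s[1],1.0])
    if d is not None: return T[:3,:3]@(r*d)+T[:3,3]
    w=T[:3,:3]@r; t=(z-T[2,3])/w[2]; return T[:3,3]+t*w
def w2pix(c,P):
    K=c["camera_matrix"];k=c["k1"];T=c["cam_to_world"]
    q=T[:3,:3].T@(np.array(P)-T[:3,3]); s=q[:2]/q[2]; s=s*(1+k*(s@s)); return K[0,0]*s[0]+K[0,2],K[1,1]*s[1]+K[1,2]
E
python3 - <<'E'
from h import *
print(bot.state())
for n in("top","side"):
    c=capture(n); cv2.imwrite(f"pics/{n}0.png",c["frame"][:,:,::-1]); print(n,c["cam_to_world"].round(3).tolist(),c["camera_matrix"].tolist(),c["k1"])
E
```

```text
pics
{'clock': 0.0, 'q': array([-7.98760265e+01,  1.40841355e+01,  8.93243738e+01, -1.44931589e-03,
        7.67009719e+01, -9.97631640e+00]), 'qd': array([-0.00993825, -0.10707456,  0.03571558,  0.00623578, -0.03486714,
        0.16042742]), 'tau': array([-7.88953403e-04, -4.29511929e+01, -3.26127076e+01, -2.44901748e-04,
        5.37559827e-03,  2.86726419e-06]), 'position': array([ 0.22326656, -0.60983984,  0.2169852 ]), 'tcp_rot': array([-1.79891930e+02, -1.75781566e-02,  2.01006080e+01]), 'ft_force': array([-0.68835083, -0.69369427, -0.09140274]), 'moment': array([-0.00663592,  0.00516367, -0.01027362]), 'grip_width': 0.08525255194015077}
top [[0.024, -0.995, 0.094, 0.383], [-1.0, -0.025, -0.003, 0.039], [0.006, -0.093, -0.996, 1.723], [0.0, 0.0, 0.0, 1.0]] [[452.46506941070385, 0.0, 265.6318495090901], [0.0, 452.46506941070385, 192.15729362316543], [0.0, 0.0, 1.0]] -0.01785856741143059
side [[0.308, -0.682, 0.664, -0.492], [-0.951, -0.216, 0.22, -0.335], [-0.007, -0.699, -0.715, 1.34], [0.0, 0.0, 0.0, 1.0]] [[406.47129292323194, 0.0, 254.0212570867754], [0.0, 406.47129292323194, 197.42433312303777], [0.0, 0.0, 1.0]] 0.008123949530214374
```

View pics/top0.png

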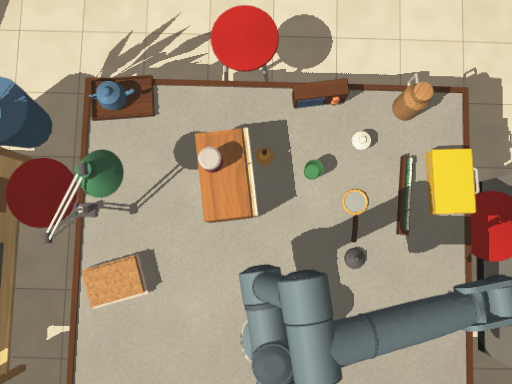

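View pics/side0.png

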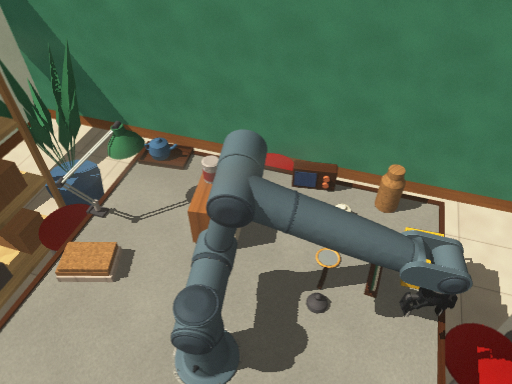

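```bash
python3 - <<'E'
from h import *
c=capture("top"); f=c["frame"][110:240,180:330,::-1]; cv2.imwrite("pics/z1.png",cv2.resize(f,None,fx=5,fy=4.6,interpolation=cv2.INTER_CUBIC))
h=[]
d=c["depth"]
for v in range(124,228,6):
    print(v,[(u,*(pix2world(c,u,v,d=d[v,u])*1000).round().astype(int).tolist()[0:3],c["frame"][v,u].tolist()) for u in (240,244,246,248,250,252,254,256,258)] if v%12==4 else "")
E
```

```text
124 [(240, 807, 139, 3, [161, 151, 133]), (244, 808, 123, 1, [95, 91, 81]), (246, 809, 116, -1, [96, 92, 82]), (248, 808, 108, 2, [95, 92, 81]), (250, 809, 100, 0, [94, 90, 80]), (252, 810, 92, -2, [97, 92, 82]), (254, 809, 84, 1, [95, 91, 81]), (256, 809, 77, 1, [96, 91, 81]), (258, 811, 69, -5, [95, 91, 81])]
130 
136 [(240, 717, 126, 201, [188, 121, 68]), (244, 718, 112, 196, [229, 181, 117]), (246, 716, 105, 206, [243, 223, 168]), (248, 717, 98, 203, [225, 211, 175]), (250, 761, 99, 4, [95, 91, 81]), (252, 760, 91, 9, [95, 90, 80]), (254, 763, 83, -2, [94, 90, 80]), (256, 763, 76, -1, [94, 90, 80]), (258, 761, 68, 8, [95, 91, 81])]
142 
148 [(240, 675, 125, 203, [102, 69, 43]), (244, 711, 120, 13, [106, 83, 61]), (246, 677, 104, 195, [229, 179, 114]), (248, 675, 97, 202, [245, 238, 213]), (250, 715, 97, 0, [152, 139, 117]), (252, 715, 90, -2, [97, 92, 81]), (254, 715, 82, 2, [97, 93, 82]), (256, 715, 74, -1, [94, 89, 80]), (258, 715, 67, 0, [96, 91, 81])]
154 
160 [(240, 634, 123, 200, [200, 129, 72]), (244, 635, 110, 194, [168, 109, 62]), (246, 667, 111, 1, [90, 82, 74]), (248, 
[... 1208 characters left out ...]
97, 93, 83])]
202 
208 [(240, 470, 119, 198, [200, 129, 72]), (244, 470, 105, 204, [192, 124, 69]), (246, 471, 98, 204, [198, 128, 71]), (248, 471, 91, 206, [179, 117, 66]), (250, 482, 90, 20, [138, 91, 54]), (252, 472, 78, 197, [188, 152, 111]), (254, 471, 71, 202, [243, 221, 163]), (256, 471, 65, 205, [246, 241, 220]), (258, 484, 61, -3, [96, 91, 82])]
214 
220 [(240, 436, 127, 6, [181, 173, 151]), (244, 436, 112, 4, [182, 172, 151]), (246, 437, 105, -2, [183, 174, 152]), (248, 437, 97, 2, [181, 171, 150]), (250, 437, 90, -1, [180, 171, 150]), (252, 437, 82, 4, [184, 175, 153]), (254, 437, 74, 0, [186, 177, 156]), (256, 438, 67, 0, [187, 178, 155]), (258, 438, 59, -4, [190, 179, 158])]
226
```

View pics/z1.png

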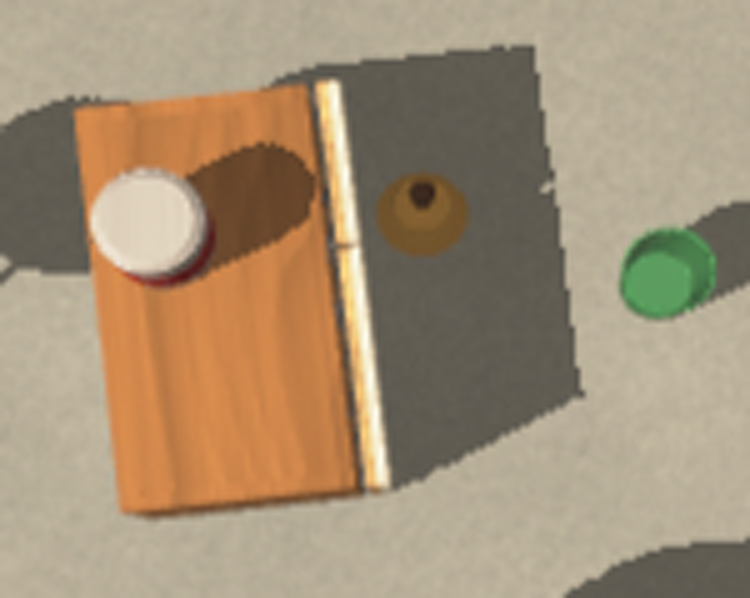

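```bash
python3 - <<'E'
from h import *
c=capture("top"); f=c["frame"].astype(int)
m=((f[:,:,0]>215)&(f[:,:,2]>105)).astype(np.uint8); m[:, :240]=0;m[:,262:]=0;m[:124]=0;m[222:]=0
P=[];
for v in range(124,222):
    us=np.where(m[v])[0]
    if len(us)>1: P.append((v,us[0],us[-1]))
P=np.array(P,float); print(P[0],P[-1])
L=np.array([pix2world(c,a-.5,v,z=.2) for v,a,b in P]);R=np.array([pix2world(c,b+.5,v,z=.2) for v,a,b in P])
print("ends",L[0],R[0],L[-1],R[-1])
for n,Q in(("inner",L),("outer",R)):
    p=np.polyfit(Q[5:-5,0],Q[5:-5,1],1); print(n,p,np.degrees(np.arctan(p[0])), np.polyval(p,[.45,.6,.75]), np.std(Q[5:-5,1]-np.polyval(p,Q[5:-5,0])))
cols=[(v,f[v,int(round(np.interp(v,P[:,0],(P[:,1]+P[:,2])/2)))].tolist()) for v in range(157,170)]
print(cols)
print("gap",pix2world(c,248.4,162.8,z=.2))
# wood top corners
w=((f[:,:,0]-f[:,:,2]>80)).astype(np.uint8); w[:, :190]=0;w[:,262:]=0;w[:120]=0;w[225:]=0
def rough(mask,box):
    u0,u1,v0,v1=box; mm=np.zeros_like(mask); mm[v0:v1,u0:u1]=mask[v0:v1,u0:u1]; ys,xs=np.where(mm); return xs.mean(),ys.mean(),len(xs)
g=((f[:,:,1]-f[:,:,0]>30)).astype(np.uint8)
u,v,n=rough(g,(295,335,150,190)); print("tumbler",n,pix2world(c,u,v,z=.07))
b=((f[:,:,0]-f[:,:,2]>40)).astype(np.uint8)
u,v,n=rough(b,(253,277,140,170)); print("bell",n,u,v,pix2world(c,u,v,z=.04))
E
```

```text
[128. 244. 247.] [214. 253. 257.]
ends [0.74497328 0.11478908 0.2       ] [0.74532436 0.10108762 0.2       ] [0.45118559 0.07593794 0.2       ] [0.45160226 0.05911753 0.2       ]
inner [0.14260803 0.00989741] 8.116114276562925 [0.07407103 0.09546223 0.11685344] 0.0011137848409031696
outer [ 0.14299285 -0.00427055] 8.137721993016903 [0.06007623 0.08152516 0.10297409] 0.0010786747499840741
[(157, [237, 192, 121]), (158, [241, 201, 127]), (159, [242, 204, 128]), (160, [240, 201, 126]), (161, [241, 220, 164]), (162, [223, 190, 142]), (163, [198, 178, 148]), (164, [240, 228, 195]), (165, [245, 238, 212]), (166, [245, 238, 211]), (167, [245, 238, 211]), (168, [245, 235, 202]), (169, [245, 232, 186])]
gap [0.62489709 0.09461012 0.2       ]
tumbler 285 [ 0.6281735  -0.14042322  0.07      ]
bell 245 263.8857142857143 156.6122448979592 [0.67532747 0.04286197 0.04      ]
```

```bash
cat >> h.py <<'E'
from scipy.spatial.transform import Rotation as Ro
H=np.array([.449,.0739]); A=np.radians(8.13)
ey=np.array([np.cos(A),np.sin(A)]); en=np.array([np.sin(A),-np.cos(A)])  # along shut door hinge->edge ; outward
def pt(s,n): return H+s*ey+n*en   # metres
def R(yaw,tilt=0): return Ro.from_euler('z',yaw,degrees=True)*Ro.from_euler('x',180,degrees=True)*Ro.from_euler('y',tilt,degrees=True)
def cur():
    s=bot.state(); return np.array(s["position"]),Ro.from_euler('xyz',s["tcp_rot"],degrees=True)
def rows(tgts):
    p0,R0=cur()
    for p,r in tgts:
        print((R0.inv()*r).as_rotvec(degrees=True).round(1).tolist(),(R0.inv().apply(np.array(p)-p0)*1000).round(1).tolist())
def st():
    s=bot.state(); print(s["clock"],np.round(s["position"],4),np.round(s["tcp_rot"],1),"F",np.round(s["ft_force"],2),"w",s["grip_width"])
E
python3 - <<'E'
from h import *
r=R(98,15); z=r.apply([0,0,1]); x=r.apply([1,0,0]); print(z,x)
tip=np.r_[pt(.145,.015+.05),.165]; tcp=tip-.017*z-.011*x
print(tip,tcp)
up=tcp.copy(); up[2]=.30
rows([(up,r),(tcp,r)])
E
```

```text
[-0.03602065  0.25630024 -0.96592583] [-0.13443089  0.9565255   0.25881905]
[0.60173499 0.03005911 0.165     ] [0.60382608 0.01518022 0.17857373]
[10.1, 12.5, -77.4] [572.2, -456.5, -81.9]
[10.1, 12.5, -77.4] [572.2, -456.3, 39.5]
```

Request:
{"fn": "jog_arm", "kwargs": {
  "targets": [
    [0, 0, 0, 20, -16, -40, 0],
    [1, 1, -7, 60, -48, -80, 0],
    [2, 2, -14, 105, -84, -82, 0],
    [3, 3, -21, 150, -120, -82, 0],
    [4, 4, -28, 195, -156, -82, 0],
    [5, 5, -35, 240, -192, -82, 0],
    [5, 6, -42, 285, -228, -82, 0],
    [6, 7, -49, 330, -264, -82, 0],
    [7, 8, -56, 375, -300, -82, 0],
    [8, 9, -63, 420, -336, -82, 0],
    [9, 11, -70, 465, -372, -82, 0],
    [10, 12.5, -77.4, 505, -404, -82, 0]
  ],
  "grip_force": 20
}}

```text
clock: 1.7
position: [0.5594, -0.0553, 0.2999]
tcp_rot: [179.9, -14.9, 98.3]
ft_force: [0.0, -0.3, 0.1]
grip_width: -0.0002
```

```bash
python3 - <<'E'
from h import *
st()
r=R(98,15); z=r.apply([0,0,1]); x=r.apply([1,0,0])
tip=np.r_[pt(.145,.015+.05),.165]; tcp=tip-.017*z-.011*x
up=tcp.copy(); up[2]=.30
rows([(up,r),(tcp,r)])
E
```

```text
1.7 [ 0.5594 -0.0553  0.2999] [179.9 -14.9  98.3] F [ 0.02 -0.25  0.1 ] w -0.0001756431285588061
[0.0, 0.1, 0.2] [61.3, 54.1, 16.3]
[0.0, 0.1, 0.2] [30.0, 53.9, 133.7]
```

Request:
{"fn": "jog_arm", "kwargs": {
  "targets": [
    [0, 0, 0, 30, 30, 15, 0],
    [0, 0, 0, 60, 54, 17, 0],
    [0, 0, 0, 50, 54, 57, 0],
    [0, 0, 0, 40, 54, 97, 0],
    [0, 0, 0, 30, 54, 134, 0],
    [0, 0, 0, 30, 54, 134, 0]
  ]
}}

```text
clock: 2.45
position: [0.6015, 0.0159, 0.1746]
tcp_rot: [-179.7, -15.1, 98.1]
ft_force: [-0.1, 1.1, 0.3]
grip_width: -0.0002
```

```bash
python3 - <<'E'
from h import *
st()
c=capture("top"); f=c["frame"][110:240,180:330,::-1]; cv2.imwrite("pics/z2.png",cv2.resize(f,None,fx=5,fy=4.6,interpolation=cv2.INTER_CUBIC))
c=capture("side"); f=c["frame"][130:280,140:340,::-1]; cv2.imwrite("pics/s2.png",cv2.resize(f,None,fx=4,fy=4,interpolation=cv2.INTER_CUBIC))
E
```

```text
2.45 [0.6015 0.0159 0.1746] [-179.7  -15.1   98.1] F [-0.07  1.14  0.32] w -0.0001992099020693169
```

View pics/z2.png

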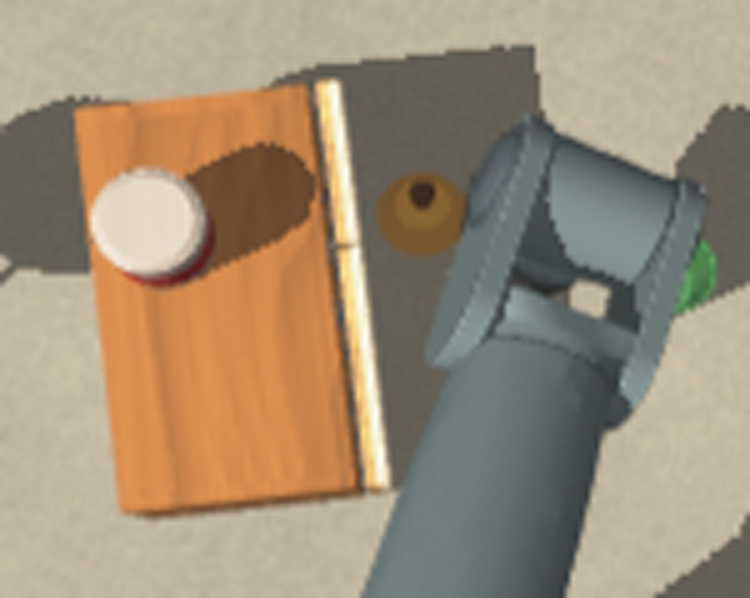

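View pics/s2.png

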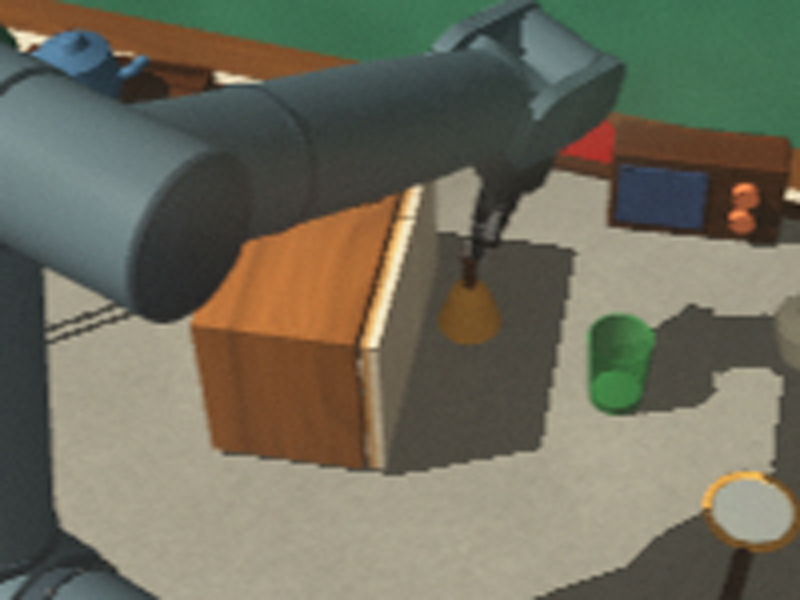

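Request:
{"fn": "jog_arm", "kwargs": {
  "targets": [
    [0, 0, 0, 10, 0, 2.5, 0],
    [0, 0, 0, 20, 0, 5, 0],
    [0, 0, 0, 29, 0, 7.5, 0],
    [0, 0, 0, 37, 0, 10, 0],
    [0, 0, 0, 40, 0, 10.5, 0]
  ]
}}

```text
clock: 3.18
position: [0.5983, 0.0568, 0.1794]
tcp_rot: [179.8, -14.9, 98.3]
ft_force: [0.1, 0.2, 0.1]
grip_width: 0.0001
```

```bash
cat > chk.py <<'E'
from h import *
st(); p,r=cur(); tip=p+.017*r.apply([0,0,1])+.011*r.apply([1,0,0]); d=tip[:2]-H; print("tip front s,n,z mm",(d@ey*1000).round(1),(d@en*1000).round(1),(tip[2]*1000).round(1),"Fn",bot.state()["ft_force"][:2]@en)
E
python3 chk.py
```

```text
3.175 [0.5983 0.0568 0.1794] [179.8 -14.9  98.3] F [0.11 0.17 0.13] w 9.532360347907293e-05
tip front s,n,z mm 145.4 23.0 165.8 Fn -0.15661596271712713
```

8 mm to go to contact; step slowly, watching force.

Request:
{"fn": "jog_arm", "kwargs": {
  "targets": [
    [0, 0, 0, 2, 0, 0.5, 0],
    [0, 0, 0, 4, 0, 1, 0],
    [0, 0, 0, 6, 0, 1.5, 0],
    [0, 0, 0, 8, 0, 2, 0],
    [0, 0, 0, 9, 0, 2.3, 0]
  ]
}}

```text
clock: 3.8
position: [0.597, 0.0661, 0.1795]
tcp_rot: [179.8, -14.9, 98.3]
ft_force: [-0.4, -0.7, 0.2]
grip_width: -0.0001
```

```bash
python3 chk.py
```

```text
3.8 [0.597  0.0661 0.1795] [179.8 -14.9  98.3] F [-0.36 -0.67  0.18] w -7.607512091587709e-05
tip front s,n,z mm 145.4 13.6 165.9 Fn 0.6165711158973833
```

Request:
{"fn": "jog_arm", "kwargs": {
  "targets": [
    [0, 0, 0, 1, 0, 0.3, 0],
    [0, 0, 0, 2, 0, 0.5, 0],
    [0, 0, 0, 3, 0, 0.8, 0],
    [0, 0, 0, 3, 0, 0.8, 0]
  ]
}}

```text
clock: 4.3
position: [0.5965, 0.0692, 0.1795]
tcp_rot: [179.8, -14.9, 98.3]
ft_force: [0.7, 0.1, -0.6]
grip_width: -0.0001
```

```bash
python3 chk.py
```

```text
4.3 [0.5965 0.0692 0.1795] [179.8 -14.9  98.3] F [ 0.69  0.07 -0.64] w -8.153880336930141e-05
tip front s,n,z mm 145.4 10.5 165.9 Fn 0.03031277755504848
```

Request:
{"fn": "jog_arm", "kwargs": {
  "targets": [
    [0, 0, 0, 1, 0, 0.3, 0],
    [0, 0, 0, 2, 0, 0.5, 0],
    [0, 0, 0, 3, 0, 0.8, 0],
    [0, 0, 0, 3, 0, 0.8, 0]
  ]
}}

```text
clock: 4.8
position: [0.596, 0.0724, 0.1795]
tcp_rot: [179.8, -14.9, 98.3]
ft_force: [0.1, -1.0, 0.4]
grip_width: -0.0001
```

```bash
python3 chk.py
```

```text
4.8 [0.596  0.0724 0.1795] [179.8 -14.9  98.3] F [ 0.15 -1.04  0.42] w -9.558121195581091e-05
tip front s,n,z mm 145.3 7.3 165.9 Fn 1.0520924023157008
```

Request:
{"fn": "jog_arm", "kwargs": {
  "targets": [
    [0, 0, 0, 1, 0, 0.3, 0],
    [0, 0, 0, 2, 0, 0.5, 0],
    [0, 0, 0, 2, 0, 0.5, 0]
  ]
}}

```text
clock: 5.18
position: [0.5958, 0.0742, 0.1795]
tcp_rot: [179.8, -14.9, 98.3]
ft_force: [0.5, -1.0, -0.4]
grip_width: -0.0001
```

```bash
python3 chk.py; python3 - <<'E'
from h import *
c=capture("side"); f=c["frame"][160:260,180:300,::-1]; cv2.imwrite("pics/s3.png",cv2.resize(f,None,fx=6,fy=6,interpolation=cv2.INTER_CUBIC))
E
```

```text
5.175 [0.5958 0.0742 0.1795] [179.8 -14.9  98.3] F [ 0.48 -0.95 -0.36] w -0.00010201694559961407
tip front s,n,z mm 145.4 5.5 165.9 Fn 1.0108786332507838
```

View pics/s3.png

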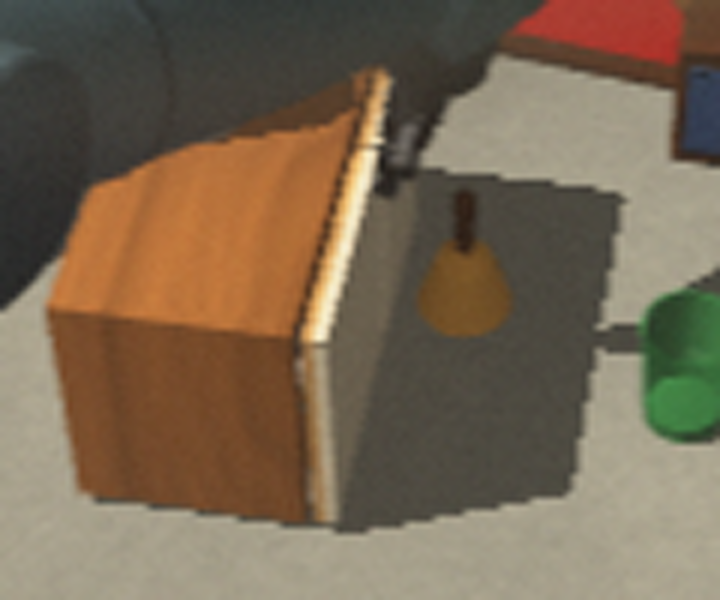

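```bash
python3 - <<'E'
from h import *
c=capture("side")
def q(P): u,v=w2pix(c,P); return round((u-180)*6),round((v-160)*6)
for s in (0,145,176,181): print(s,q([*pt(s/1000,.015),.2]),q([*pt(s/1000,.015),.165]))
p,r=cur(); t=p+.017*r.apply([0,0,1]); print("tip centre",q(t),"front",q(t+.011*r.apply([1,0,0])))
f=c["frame"].astype(int)
# clear white top strip edges in side view
for v in range(176,216,6):
    print(v,[(u,f[v,u].tolist()) for u in range(228,250) if f[v,u].min()>100][:10])
E
```

```text
0 (323, 335) (325, 372)
145 (368, 175) (369, 212)
176 (376, 143) (378, 180)
181 (378, 138) (379, 175)
tip centre (371, 214) front (355, 209)
176 [(243, [200, 161, 111])]
182 [(241, [233, 193, 133]), (242, [213, 186, 141])]
188 [(239, [240, 201, 130]), (240, [242, 226, 177]), (241, [229, 215, 181]), (242, [146, 133, 112])]
194 [(237, [235, 186, 111]), (238, [240, 218, 168]), (239, [239, 229, 195]), (240, [187, 171, 141])]
200 [(236, [234, 202, 148]), (237, [244, 233, 198]), (238, [224, 207, 173])]
206 [(234, [234, 192, 123]), (235, [241, 225, 177]), (236, [238, 228, 194]), (237, [181, 165, 136])]
212 [(232, [233, 188, 117]), (233, [242, 226, 178]), (234, [241, 230, 198]), (235, [188, 173, 142])]
```

```bash
python3 - <<'E'
from h import *
c=capture("side");f=c["frame"];d=c["depth"]
for v in range(180,200):
    o=[]
    for u in range(240,256):
        P=pix2world(c,u,v,d=d[v,u]); e=P[:2]-H; o.append("%d/%d/%d%s"%(e@ey*1000,e@en*1000,P[2]*1000,"*" if f[v,u].max()<75 else ""))
    print(v,o[0:14:1])
E
```

```text
180 ['288/-21/111', '199/3/198', '202/6/196', '196/12/202', '125/31/271*', '135/33/261*', '103/44/292*', '100/48/297*', '106/51/291', '101/55/296*', '99/60/299*', '104/62/295*', '129/62/271*', '127/66/274']
181 ['290/-21/104', '191/4/200', '193/8/198', '195/12/197', '128/30/262*', '132/34/259*', '117/41/274*', '101/48/290', '101/51/290', '100/56/292', '102/59/291*', '103/63/290*', '120/63/274', '412/14/-3']
182 ['290/-22/97', '188/5/197', '190/8/195', '124/27/260', '125/31/260*', '126/35/259*', '125/39/261', '97/48/289', '99/52/287', '99/56/288*', '109/58/279*', '128/58/261*', '129/62/261', '401/16/0']
183 ['182/2/196', '182/6/197', '182/10/198', '182/14/198', '128/30/252*', '127/34/254*', '131/37/250', '93/49/287', '93/53/288', '124/51/258*', '127/54/256*', '122/59/261', '396/12/-2', '397/16/-3']
184 ['179/2/193', '174/8/199', '177/11/197', '139/24/235*', '88/39/285*', '96/41/278', '91/46/283', '90/50/286', '93/53/283', '131/49/246*', '127/54/250*', '126/58/252', '397/11/-10', '387/18/0']
185 ['170/4/197', '167/9/200', '173/12/195', '175/16/194', '87/39/281*', '84/43/284*', '86/47/2
[... 2108 characters left out ...]
1/17/125', '203/16/102', '225/16/80', '248/16/57', '265/17/40', '288/17/17', '311/17/-4', '308/22/-1', '309/27/-1*', '309/32/0']
197 ['107/17/193', '127/16/173', '145/16/155', '163/16/137', '181/17/119', '208/15/90', '224/16/75', '243/17/56', '262/17/37', '300/14/-1', '297/20/2', '302/23/-1', '303/28/-2', '303/33/-1']
198 ['105/17/189', '125/16/169', '146/16/148', '163/16/131', '178/17/116', '198/17/95', '223/16/70', '246/16/46', '268/16/24', '298/15/-6', '291/21/1', '296/25/-1', '298/29/-3', '296/34/0']
199 ['107/16/182', '127/16/161', '147/15/141', '164/16/124', '183/16/104', '194/18/93', '222/16/65', '244/16/42', '261/17/25', '292/16/-5', '289/21/-2', '285/27/2', '289/30/0*', '292/35/-2']
```

Request:
{"fn": "jog_arm", "kwargs": {
  "targets": [
    [0, 0, 0, -3, 0, -0.8, 0],
    [0, 0, 0, -10, 0, -3, 0],
    [0, 0, 0, -20, 0, -5, 0],
    [0, 0, 0, -30, 0, -8, 0],
    [0, 0, 0, -30, 0, -8, 0]
  ]
}}

```text
clock: 5.95
position: [0.6005, 0.0425, 0.1796]
tcp_rot: [179.8, -14.9, 98.2]
ft_force: [1.3, 0.3, -0.8]
grip_width: 0.0001
```

```bash
python3 chk.py; python3 - <<'E'
from h import *
c=capture("side");f=c["frame"];d=c["depth"]
p,r=cur()
K=c["camera_matrix"]
pts=[]
for v in range(150,215):
    for u in range(235,285):
        if d[v,u]<=0: continue
        P=pix2world(c,u,v,d=d[v,u]); L=r.inv().apply(P-p)*1000
        if -120<L[2]<40 and abs(L[0])<60 and abs(L[1])<60 : pts.append((u,v,*L.round().astype(int)))
pts=np.array(pts); print(len(pts))
for zz in range(-120,40,8):
    m=(pts[:,4]>=zz)&(pts[:,4]<zz+8)
    if m.any(): print(zz,m.sum(),"x",pts[m,2].min(),pts[m,2].max(),"y",pts[m,3].min(),pts[m,3].max())
g=f[140:240,190:310,::-1].copy(); g=cv2.resize(g,None,fx=6,fy=6,interpolation=cv2.INTER_CUBIC)
for t,col in((0,(0,0,255)),(.017,(0,255,0))):
    u,v=w2pix(c,p+t*r.apply([0,0,1])); cv2.circle(g,(round((u-190+.5)*6),round((v-140+.5)*6)),4,col,-1)
cv2.imwrite("pics/s4.png",g)
E
```

```text
5.95 [0.6005 0.0425 0.1796] [179.8 -14.9  98.2] F [ 1.26  0.3  -0.76] w 5.684827232595794e-05
tip front s,n,z mm 145.6 37.5 166.0 Fn -0.12011483250304503
256
-120 24 x -21 17 y -50 -12
-112 14 x -19 13 y -59 3
-104 15 x -17 12 y -60 -18
-96 6 x -19 14 y -56 -19
-88 7 x -17 12 y -50 -14
-80 11 x -18 10 y -47 -13
-72 1 x 8 8 y -18 -18
-64 4 x -9 9 y -31 -22
-56 1 x 11 11 y -8 -8
-40 6 x -9 4 y -19 -12
-32 7 x -14 8 y -15 -7
-24 8 x -12 8 y -15 6
-16 30 x 0 53 y -59 55
-8 63 x 36 60 y -57 60
0 17 x 34 60 y -60 53
8 11 x 31 35 y -58 45
16 10 x 30 33 y -59 43
24 9 x 28 57 y -43 42
32 12 x 25 54 y -58 60
```

View pics/s4.png

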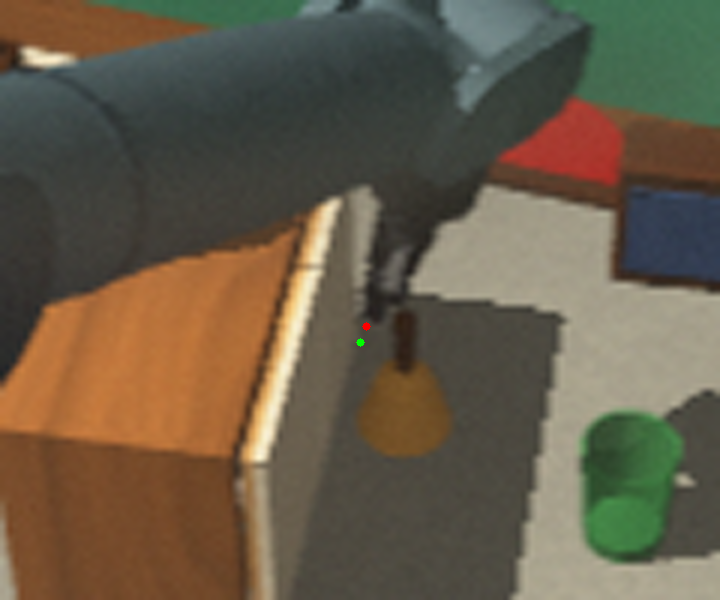

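Request:
{"fn": "jog_arm", "kwargs": {
  "targets": [
    [0, 0, 0, -4, 0, 17, 0],
    [0, 0, 0, -9, 0, 34, 0],
    [0, 0, 0, -9, 0, 34, 0],
    [0, 0, 0, 1, 0, 36.6, 0],
    [0, 0, 0, 8, 0, 38.4, 0],
    [0, 0, 0, 8, 0, 38.4, 0]
  ]
}}

```text
clock: 6.75
position: [0.5981, 0.0612, 0.1451]
tcp_rot: [179.8, -14.9, 98.3]
ft_force: [-0.2, 1.9, 0.4]
grip_width: -0.0002
```

```bash
sed -i 's/+.017\*r.apply/-.013*r.apply/' chk.py; python3 chk.py; python3 - <<'E'
from h import *
c=capture("side");f=c["frame"];d=c["depth"]
p,r=cur()
g=f[140:240,190:310,::-1].copy(); g=cv2.resize(g,None,fx=6,fy=6,interpolation=cv2.INTER_CUBIC)
for t,col in((0,(0,0,255)),(-.013,(0,255,0))):
    u,v=w2pix(c,p+t*r.apply([0,0,1])); cv2.circle(g,(round((u-190+.5)*6),round((v-140+.5)*6)),4,col,-1)
cv2.imwrite("pics/s5.png",g)
E
```

```text
6.75 [0.5981 0.0612 0.1451] [179.8 -14.9  98.3] F [-0.21  1.93  0.35] w -0.00017544666631844776
tip front s,n,z mm 145.7 26.4 160.4 Fn -1.9449904406526108
```

View pics/s5.png

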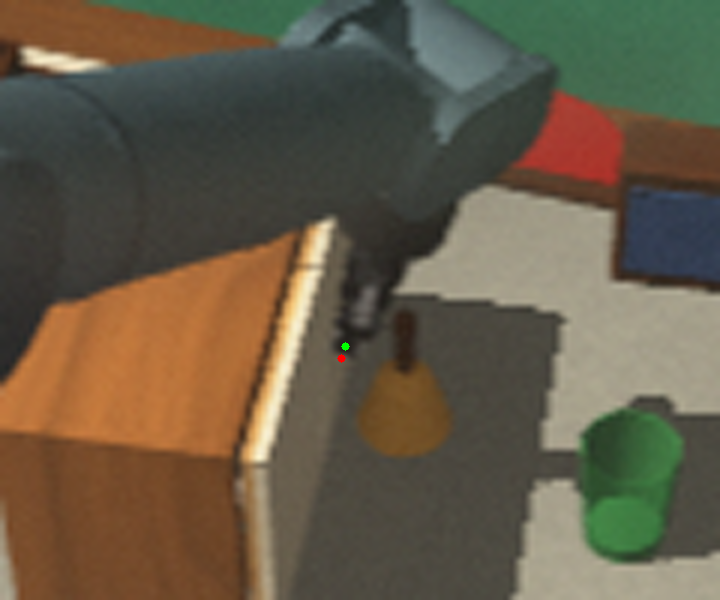

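Request:
{"fn": "jog_arm", "kwargs": {
  "targets": [
    [0, 0, 0, 3, 0, 0.8, 0],
    [0, 0, 0, 6, 0, 1.6, 0],
    [0, 0, 0, 8, 0, 2.1, 0],
    [0, 0, 0, 10, 0, 2.7, 0],
    [0, 0, 0, 11, 0, 3, 0],
    [0, 0, 0, 12, 0, 3.2, 0],
    [0, 0, 0, 12, 0, 3.2, 0]
  ]
}}

```text
clock: 7.68
position: [0.5964, 0.0732, 0.145]
tcp_rot: [179.8, -14.9, 98.3]
ft_force: [0.5, -0.2, 0.5]
grip_width: -0.0002
```

```bash
python3 chk.py
```

```text
7.675 [0.5964 0.0732 0.145 ] [179.8 -14.9  98.3] F [ 0.52 -0.22  0.47] w -0.0002162552898677151
tip front s,n,z mm 145.7 14.3 160.4 Fn 0.2918378341935672
```

Request:
{"fn": "jog_arm", "kwargs": {
  "targets": [
    [0, 0, 0, 1, 0, 0.3, 0],
    [0, 0, 0, 2, 0, 0.5, 0],
    [0, 0, 0, 3, 0, 0.8, 0],
    [0, 0, 0, 3, 0, 0.8, 0]
  ]
}}

```text
clock: 8.18
position: [0.5962, 0.076, 0.1451]
tcp_rot: [179.8, -14.8, 98.3]
ft_force: [0.8, -3.1, -1.0]
grip_width: -0.0001
```

```bash
python3 chk.py
```

```text
8.175 [0.5962 0.076  0.1451] [179.8 -14.8  98.3] F [ 0.85 -3.06 -1.05] w -0.00010102997073730663
tip front s,n,z mm 145.9 11.5 160.4 Fn 3.1537514222441376
```

Contact at about 3 N. Continue in small steps.

Request:
{"fn": "jog_arm", "kwargs": {
  "targets": [
    [0, 0, 0, 1, 0, 0.3, 0],
    [0, 0, 0, 2, 0, 0.5, 0],
    [0, 0, 0, 2, 0, 0.5, 0]
  ]
}}

```text
clock: 8.55
position: [0.596, 0.0781, 0.1451]
tcp_rot: [179.7, -14.8, 98.3]
ft_force: [2.7, -2.1, -0.9]
grip_width: -0.0003
```

```bash
python3 chk.py
```

```text
8.55 [0.596  0.0781 0.1451] [179.7 -14.8  98.3] F [ 2.72 -2.1  -0.86] w -0.000326906057378052
tip front s,n,z mm 146.0 9.3 160.5 Fn 2.4622311544824456
```

Request:
{"fn": "jog_arm", "kwargs": {
  "targets": [
    [0, 0, 0, 1, 0, 0.3, 0],
    [0, 0, 0, 1.5, 0, 0.4, 0],
    [0, 0, 0, 1.5, 0, 0.4, 0]
  ]
}}

```text
clock: 8.93
position: [0.5959, 0.0797, 0.1451]
tcp_rot: [179.7, -14.8, 98.3]
ft_force: [2.4, -2.5, -1.4]
grip_width: 0.0001
```

```bash
python3 chk.py
```

```text
8.925 [0.5959 0.0797 0.1451] [179.7 -14.8  98.3] F [ 2.4  -2.49 -1.38] w 0.0001472943428043644
tip front s,n,z mm 146.1 7.7 160.4 Fn 2.807158920374874
```

Request:
{"fn": "jog_arm", "kwargs": {
  "targets": [
    [0, 0, 0, 0.6, 0, 0.2, 0],
    [0, 0, 0, 1, 0, 0.3, 0],
    [0, 0, 0, 1, 0, 0.3, 0]
  ]
}}

```text
clock: 9.3
position: [0.5959, 0.0799, 0.1451]
tcp_rot: [179.7, -14.7, 98.3]
ft_force: [2.4, -6.3, -1.2]
grip_width: 0.0001
```

```bash
python3 chk.py
```

```text
9.3 [0.5959 0.0799 0.1451] [179.7 -14.7  98.3] F [ 2.4 -6.3 -1.2] w 6.472578298970335e-05
tip front s,n,z mm 146.2 7.5 160.4 Fn 6.579826780465885
```

Request:
{"fn": "jog_arm", "kwargs": {
  "targets": [
    [0, 0, 0, 0.6, 0, 0.2, 0],
    [0, 0, 0, 1, 0, 0.3, 0],
    [0, 0, 0, 1, 0, 0.3, 0]
  ]
}}

```text
clock: 9.68
position: [0.5959, 0.0799, 0.145]
tcp_rot: [179.7, -14.6, 98.3]
ft_force: [2.2, -7.0, -1.1]
grip_width: -0.0
```

```bash
python3 chk.py
```

```text
9.675 [0.5959 0.0799 0.145 ] [179.7 -14.6  98.3] F [ 2.2  -6.96 -1.08] w -4.163872754453902e-05
tip front s,n,z mm 146.2 7.5 160.4 Fn 7.199421884129678
```

Request:
{"fn": "jog_arm", "kwargs": {
  "targets": [
    [0, 0, 0, -15, 0, -4, 0],
    [0, 0, 0, -40, 0, -11, 0],
    [0, 0, 0, -75, 0, -20, 0],
    [0, 0, 0, -110, 0, -29, 0],
    [0, 0, 0, -130, 0, -50, 0],
    [0, 0, 0, -130, 0, -100, 0],
    [0, 0, 0, -130, 0, -130, 0],
    [0, 0, 0, -130, 0, -130, 0]
  ]
}}

```text
clock: 10.68
position: [0.6199, -0.0782, 0.2423]
tcp_rot: [179.3, -14.5, 98.4]
ft_force: [0.4, -0.3, -0.7]
grip_width: 0.0003
```

```bash
python3 chk.py; python3 - <<'E'
from h import *
c=capture("top"); f=c["frame"][110:240,180:330,::-1]; cv2.imwrite("pics/z6.png",cv2.resize(f,None,fx=5,fy=4.6,interpolation=cv2.INTER_CUBIC))
c=capture("side"); f=c["frame"][130:280,140:340,::-1]; cv2.imwrite("pics/s6.png",cv2.resize(f,None,fx=4,fy=4,interpolation=cv2.INTER_CUBIC))
E
```

```text
10.675 [ 0.6199 -0.0782  0.2423] [179.3 -14.5  98.4] F [ 0.36 -0.28 -0.72] w 0.0002745953582051431
tip front s,n,z mm 147.5 167.3 257.7 Fn 0.3257885980815485
```

View pics/z6.png

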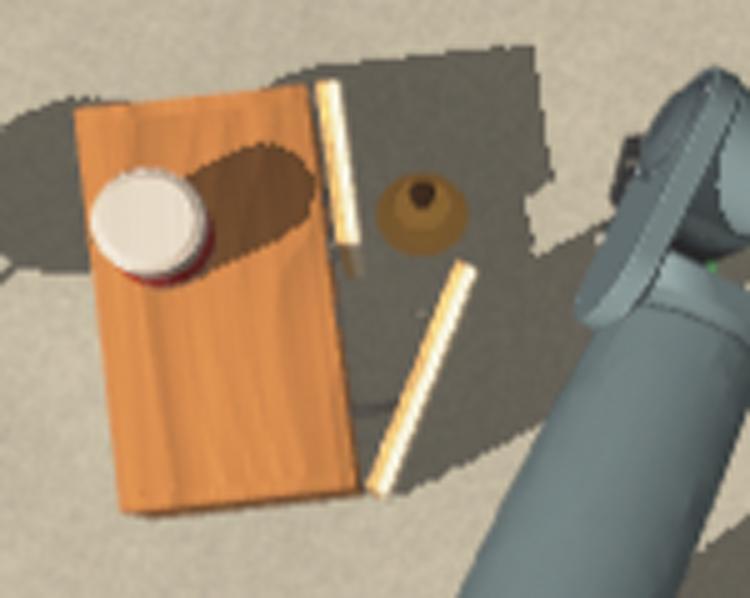

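View pics/s6.png

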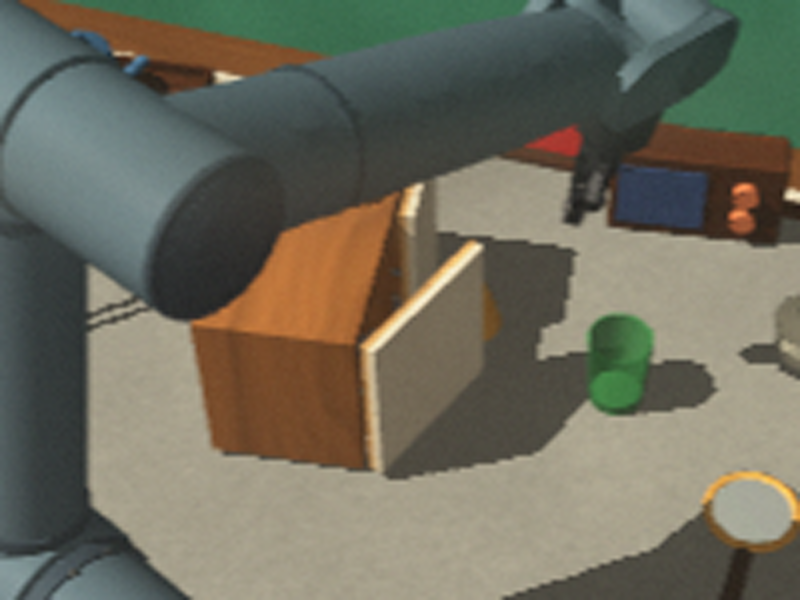

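```bash
cat >> h.py <<'E'
def dp(th,rho,b,z): # th deg
    t=np.radians(th); c,s=np.cos(t),np.sin(t)
    return np.r_[pt((rho*c+b*s)/1000,(rho*s-b*c)/1000),z]
E
python3 - <<'E'
from h import *
# door angle from top view
c=capture("top"); f=c["frame"].astype(int)
m=((f[:,:,0]>215)&(f[:,:,2]>105)).astype(np.uint8); m[:,:252]=0;m[:,276:]=0;m[:166]=0;m[220:]=0
P=np.array([pix2world(c,u,v,z=.2)[:2] for v,u in zip(*np.where(m))]); 
r=cv2.minAreaRect((P*1000).astype(np.float32)); print(r); 
q=P-H; print("s,n extremes", (q@ey).min(),(q@ey).max(),(q@en).min(),(q@en).max())
vx,vy,_,_=cv2.fitLine(P.astype(np.float32),cv2.DIST_L2,0,.01,.01).ravel(); print("theta",8.13-np.degrees(np.arctan(vy/vx)))
A=dp(28,150,35,.26); r=R(70); print(A); rows([(A,r),(dp(28,150,35,.142),r)])
E
```

```text
((526.8272705078125, 40.028228759765625), (14.699195861816406, 177.18997192382812), 71.49909210205078)
s,n extremes -0.008947174180853378 0.15379153229940665 0.002918213864550412 0.08874232846579318
theta 26.60257
[0.60196598 0.05583324 0.26      ]
[-3.5, -14.5, 28.1] [134.7, 3.8, 11.4]
[-3.5, -14.5, 28.1] [104.7, 3.4, 125.5]
```

Request:
{"fn": "jog_arm", "kwargs": {
  "targets": [
    [-1, -4, 8, 34, 1, 3, 0],
    [-2, -8, 16, 68, 2, 6, 0],
    [-3, -12, 24, 102, 3, 9, 0],
    [-3.5, -14.5, 28, 134.7, 3.8, 11, 0],
    [-3.5, -14.5, 28, 134.7, 3.8, 11, 0]
  ]
}}

```text
clock: 11.45
position: [0.6009, 0.0588, 0.2592]
tcp_rot: [-179.9, 0.0, 70.4]
ft_force: [-1.0, -0.0, -1.1]
grip_width: -0.0002
```

```bash
python3 chk.py; python3 - <<'E'
from h import *
rows([(dp(27,150,35,.142),R(70))])
c=capture("side");f=c["frame"]; p,r=cur()
g=f[120:240,180:310,::-1].copy(); g=cv2.resize(g,None,fx=6,fy=5,interpolation=cv2.INTER_CUBIC)
u,v=w2pix(c,p-.013*r.apply([0,0,1])); cv2.circle(g,(round((u-180+.5)*6),round((v-120+.5)*5)),4,(0,255,0),-1)
cv2.imwrite("pics/s7.png",g)
E
```

```text
11.45 [0.6009 0.0588 0.2592] [-179.9    0.    70.4] F [-1.03 -0.02 -1.07] w -0.00018027897978144803
tip front s,n,z mm 153.4 26.7 272.2 Fn -0.12346166366547198
[-0.1, 0.0, 0.4] [0.3, 1.5, 117.2]
```

View pics/s7.png

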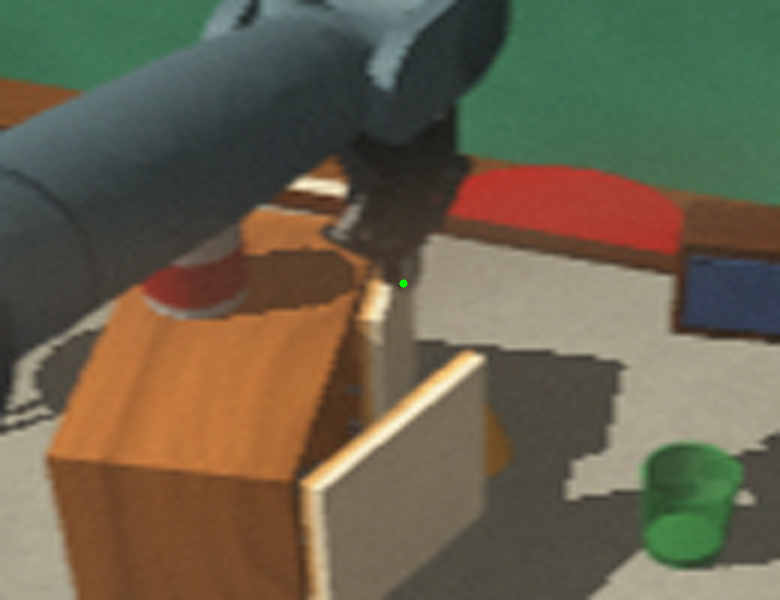

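Request:
{"fn": "jog_arm", "kwargs": {
  "targets": [
    [0, 0, 0, 0, 1.5, 35, 0],
    [0, 0, 0, 0, 1.5, 70, 0],
    [0, 0, 0, 0, 1.5, 92, 0],
    [0, 0, 0, 0, 1.5, 112, 0],
    [0, 0, 0, 0, 1.5, 112, 0]
  ]
}}

```text
clock: 12.12
position: [0.6008, 0.0561, 0.1444]
tcp_rot: [-179.7, 0.1, 70.3]
ft_force: [0.6, -0.0, -0.4]
grip_width: -0.0001
```

```bash
python3 chk.py; python3 - <<'E'
from h import *
c=capture("side");f=c["frame"]; p,r=cur()
g=f[120:240,180:310,::-1].copy(); g=cv2.resize(g,None,fx=6,fy=5,interpolation=cv2.INTER_CUBIC)
cv2.imwrite("pics/s8.png",g)
print(p)
T=[(dp(th,150,b,.147),R(98-th)) for th,b in ((27,22),(27,12),(33,11),(39,11),(45,11),(51,11),(57,11),(63,11),(69,11),(75,11),(81,11),(87,11),(90,11))]
rows(T)
E
```

```text
12.125 [0.6008 0.0561 0.1444] [-1.797e+02  1.000e-01  7.030e+01] F [ 0.57 -0.04 -0.35] w -0.000126990823885542
tip front s,n,z mm 153.0 29.4 157.4 Fn 0.12214896667954434
[0.60191652 0.05616036 0.1461856 ]
[-0.2, 0.1, -0.7] [-10.7, -0.3, -0.8]
[-0.2, 0.1, -0.7] [-20.7, -0.1, -0.8]
[-0.2, 0.1, 5.3] [-37.4, 0.4, -0.8]
[-0.2, 0.1, 11.3] [-53.1, -0.6, -0.7]
[-0.2, 0.1, 17.3] [-68.6, -3.4, -0.7]
[-0.2, 0.1, 23.3] [-83.8, -7.7, -0.7]
[-0.1, 0.1, 29.3] [-98.4, -13.6, -0.6]
[-0.1, 0.1, 35.3] [-112.3, -21.0, -0.6]
[-0.1, 0.1, 41.3] [-125.3, -29.7, -0.6]
[-0.1, 0.1, 47.3] [-137.4, -39.9, -0.5]
[-0.1, 0.1, 53.3] [-148.3, -51.2, -0.5]
[-0.1, 0.2, 59.3] [-158.0, -63.6, -0.4]
[-0.1, 0.2, 62.3] [-162.4, -70.1, -0.4]
```

View pics/s8.png

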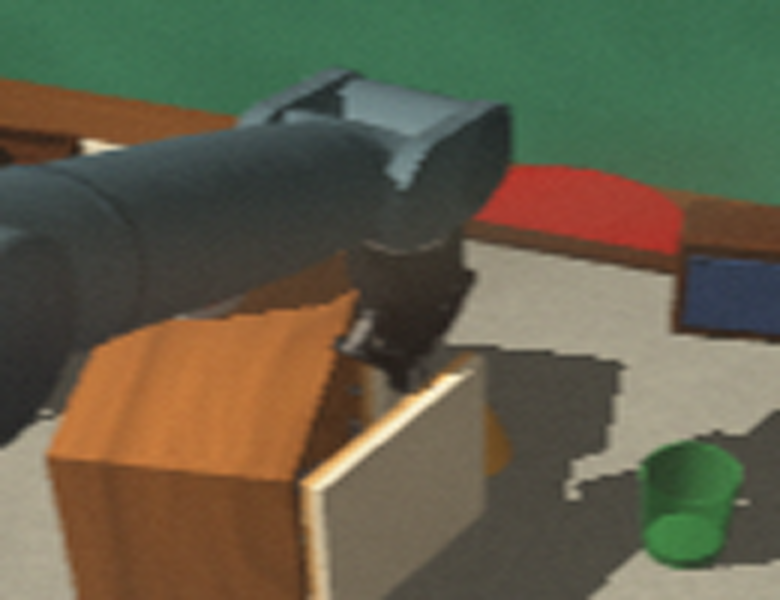

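Request:
{"fn": "jog_arm", "kwargs": {
  "targets": [
    [0, 0, -0.7, -6, 0, 0, 0],
    [0, 0, -0.7, -12, 0, 0, 0],
    [0, 0, -0.7, -17, 0, 0, 0],
    [0, 0, -0.7, -21, 0, 0, 0],
    [0, 0, 1.5, -27, 0, 0, 0],
    [0, 0, 3.5, -32, 0.3, 0, 0],
    [0, 0, 5.3, -37.4, 0.4, 0, 0],
    [0, 0, 8.3, -45, 0, 0, 0],
    [0, 0, 11.3, -53, -0.6, 0, 0],
    [0, 0, 14.3, -61, -2, 0, 0],
    [0, 0, 17.3, -68.6, -3.4, 0, 0],
    [0, 0, 17.3, -68.6, -3.4, 0, 0]
  ]
}}

```text
clock: 13.68
position: [0.5753, -0.0077, 0.1462]
tcp_rot: [-179.9, 0.1, 52.9]
ft_force: [0.6, 0.0, -0.4]
grip_width: 0.0
```

```bash
python3 chk.py; python3 - <<'E'
from h import *
c=capture("side");f=c["frame"]; p,r=cur()
g=f[120:240,180:310,::-1].copy(); g=cv2.resize(g,None,fx=6,fy=5,interpolation=cv2.INTER_CUBIC)
cv2.imwrite("pics/s9.png",g)
T=[(dp(th,150,11,.147),R(98-th)) for th in (48,51,54,57,60,63,66,69,72,75,78,81,84,87,90)]
rows(T)
E
```

```text
13.675 [ 0.5753 -0.0077  0.1462] [-1.799e+02  1.000e-01  5.290e+01] F [ 0.64  0.04 -0.37] w 3.120753092231116e-05
tip front s,n,z mm 121.4 90.9 159.2 Fn 0.05241024265793229
[-0.1, 0.1, 3.0] [-7.7, 0.4, -0.7]
[-0.1, 0.1, 6.0] [-15.5, 0.4, -0.7]
[-0.1, 0.1, 9.0] [-23.4, -0.1, -0.7]
[-0.1, 0.1, 12.0] [-31.2, -0.9, -0.7]
[-0.1, 0.1, 15.0] [-39.0, -2.2, -0.7]
[-0.1, 0.1, 18.0] [-46.7, -3.8, -0.6]
[-0.1, 0.2, 21.0] [-54.3, -5.9, -0.6]
[-0.1, 0.2, 24.0] [-61.8, -8.3, -0.6]
[-0.1, 0.2, 27.0] [-69.1, -11.2, -0.6]
[-0.1, 0.2, 30.0] [-76.3, -14.4, -0.5]
[-0.1, 0.2, 33.0] [-83.3, -18.0, -0.5]
[-0.1, 0.2, 36.0] [-90.1, -21.9, -0.5]
[-0.1, 0.2, 39.0] [-96.7, -26.2, -0.5]
[-0.1, 0.2, 42.0] [-103.1, -30.9, -0.4]
[-0.1, 0.2, 45.0] [-109.2, -35.9, -0.4]
```

View pics/s9.png

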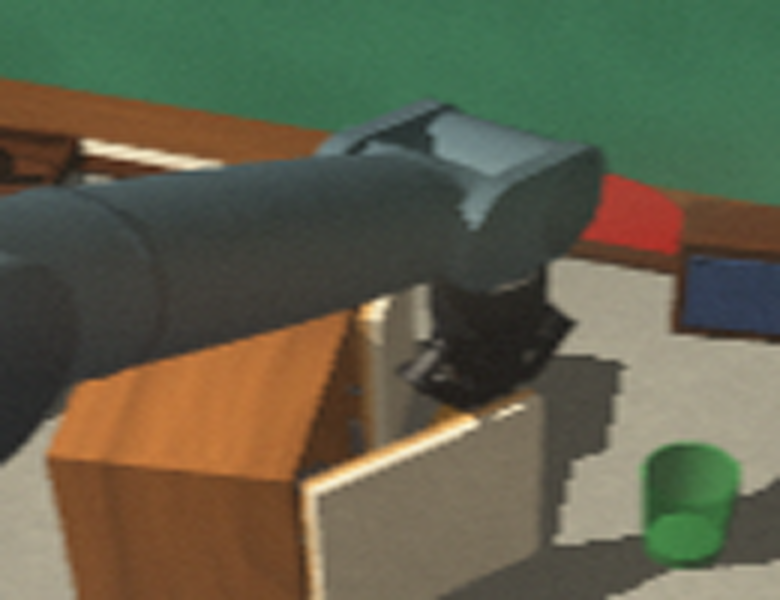

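Door follows (~45°). Continue to about 78°, then look.

Request:
{"fn": "jog_arm", "kwargs": {
  "targets": [
    [0, 0, 3, -7.7, 0.4, 0, 0],
    [0, 0, 6, -15.5, 0.4, 0, 0],
    [0, 0, 9, -23.4, 0, 0, 0],
    [0, 0, 12, -31, -1, 0, 0],
    [0, 0, 15, -39, -2, 0, 0],
    [0, 0, 18, -46.7, -4, 0, 0],
    [0, 0, 21, -54, -6, 0, 0],
    [0, 0, 24, -62, -8, 0, 0],
    [0, 0, 27, -69, -11, 0, 0],
    [0, 0, 30, -76, -14.5, 0, 0],
    [0, 0, 32, -81, -17, 0, 0],
    [0, 0, 32, -81, -17, 0, 0]
  ]
}}

```text
clock: 15.22
position: [0.513, -0.0619, 0.1465]
tcp_rot: [-179.9, 0.2, 21.0]
ft_force: [0.5, 0.3, 0.8]
grip_width: 0.0003
```

```bash
python3 chk.py; python3 - <<'E'
from h import *
c=capture("side");f=c["frame"]; p,r=cur()
g=f[120:240,180:310,::-1].copy(); g=cv2.resize(g,None,fx=6,fy=5,interpolation=cv2.INTER_CUBIC)
cv2.imwrite("pics/s10.png",g)
d=c["depth"]; P=[]
for v in range(120,240):
    for u in range(180,310):
        Q=pix2world(c,u,v,d=d[v,u]); e=Q[:2]-H
        if .06<Q[2]<.17 and .03<e@en<.2 and -.06<e@ey<.17 and f[v,u].min()>70: P.append((e@ey,e@en))
P=np.array(P,np.float32); a=cv2.fitLine(P,cv2.DIST_HUBER,0,.01,.01).ravel(); print(len(P),"door deg",np.degrees(np.arctan2(a[1],a[0])),a)
rows([(dp(th,150,11,.147),R(98-th)) for th in (79,82,85,88,90,92)])
E
```

```text
15.225 [ 0.513  -0.0619  0.1465] [-179.9    0.2   21. ] F [0.53 0.29 0.76] w 0.00033106096314168684
tip front s,n,z mm 54.9 141.0 159.4 Fn -0.21667472631094747
635 door deg 77.33793 [0.21920033 0.9756799  0.00520869 0.10436726]
[-0.0, 0.2, 2.0] [-5.1, 0.5, -0.5]
[-0.0, 0.2, 5.0] [-13.0, 0.6, -0.4]
[-0.0, 0.2, 8.0] [-20.9, 0.3, -0.4]
[-0.0, 0.2, 11.0] [-28.7, -0.4, -0.4]
[-0.0, 0.2, 13.0] [-33.9, -1.1, -0.4]
[-0.0, 0.2, 15.0] [-39.1, -1.9, -0.4]
```

View pics/s10.png

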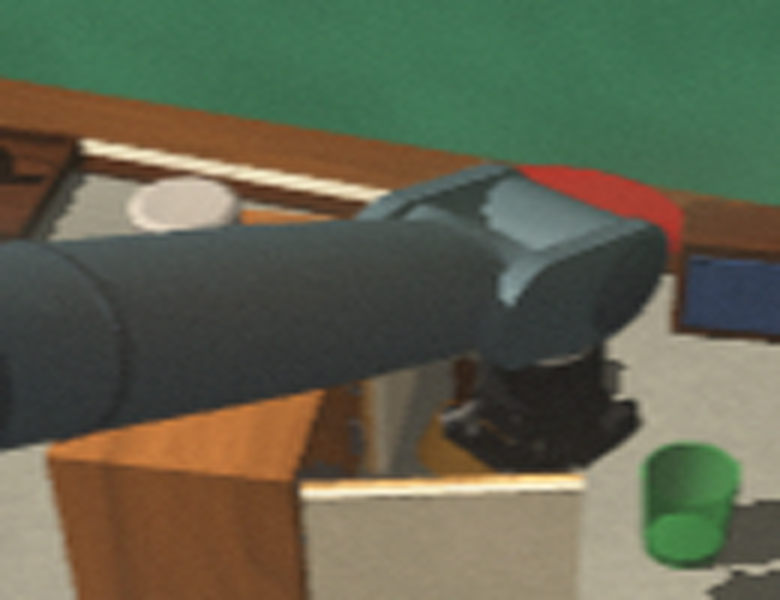

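Request:
{"fn": "jog_arm", "kwargs": {
  "targets": [
    [0, 0, 2, -5, 0.5, 0, 0],
    [0, 0, 5, -13, 0.5, 0, 0],
    [0, 0, 7, -18, 0.5, 0, 0],
    [0, 0, 9, -23, 0, 0, 0],
    [0, 0, 11, -28, -0.4, 0, 0],
    [0, 0, 12.5, -32, -1, 0, 0],
    [0, 0, 13, -33.5, -1, 0, 0],
    [0, 0, 13, -33.5, -1, 0, 0]
  ]
}}

```text
clock: 16.27
position: [0.4814, -0.073, 0.1466]
tcp_rot: [-180.0, 0.2, 8.0]
ft_force: [0.5, 1.1, 0.6]
grip_width: -0.0002
```

```bash
cat > door.py <<'E'
from h import *
def door(c):
    f=c["frame"];d=c["depth"]; P=[]
    for v in range(120,260):
        for u in range(180,310):
            Q=pix2world(c,u,v,d=d[v,u]); e=Q[:2]-H
            if .06<Q[2]<.17 and .03<e@en<.2 and -.08<e@ey<.17 and f[v,u].min()>70: P.append((e@ey,e@en))
    P=np.array(P,np.float32); a=cv2.fitLine(P,cv2.DIST_HUBER,0,.01,.01).ravel(); print(len(P),"door deg",np.degrees(np.arctan2(a[1],a[0]))%180)
door(capture("side"))
E
python3 chk.py; python3 door.py
```

```text
16.275 [ 0.4814 -0.073   0.1466] [-180.     0.2    8. ] F [0.51 1.08 0.57] w -0.0001741800792777043
tip front s,n,z mm 22.4 150.0 159.6 Fn -0.994600226576346
677 door deg 89.72985
```

Request:
{"fn": "jog_arm", "kwargs": {
  "targets": [
    [0, 0, 0, 8, 0, 0, 0],
    [0, 0, 0, 20, 0, 0, 0],
    [0, 0, 0, 40, 0, 0, 0],
    [0, 0, 0, 45, 0, -40, 0],
    [0, 0, 0, 45, 0, -90, 0],
    [0, 0, 0, 45, 0, -140, 0],
    [0, 0, 0, 45, 40, -160, 0],
    [0, 0, 0, 45, 95, -160, 0],
    [0, 0, 0, 45, 150, -160, 0],
    [0, 0, 0, 45, 190, -160, 0],
    [0, 0, 0, 45, 200, -160, 0],
    [0, 0, 0, 45, 200, -160, 0]
  ]
}}

```text
clock: 17.82
position: [0.5548, -0.2645, 0.306]
tcp_rot: [-179.9, 0.2, 8.0]
ft_force: [0.1, -0.0, 0.6]
grip_width: -0.0002
```

```bash
python3 chk.py; python3 door.py;  python3 - <<'E'
from h import *
c=capture("top"); cv2.imwrite("pics/t11.png",c["frame"][:,:,::-1])
c=capture("side"); cv2.imwrite("pics/s11.png",c["frame"][:,:,::-1])
E
```

```text
17.825 [ 0.5548 -0.2645  0.306 ] [-179.9    0.2    8. ] F [ 0.05 -0.01  0.58] w -0.000203316306239553
tip front s,n,z mm 67.9 350.0 319.0 Fn 0.019737330547199873
692 door deg 90.0533
```

View pics/t11.png

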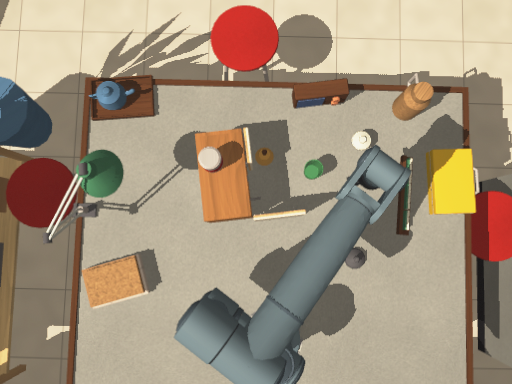

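View pics/s11.png

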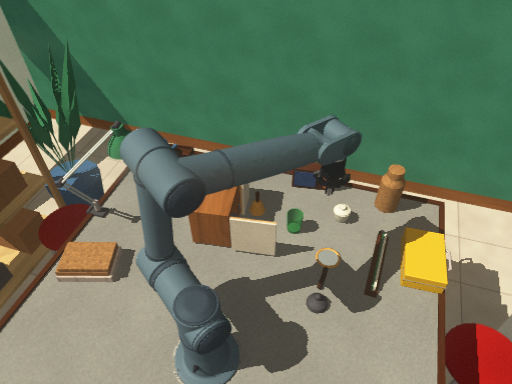

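```bash
python3 -c "
from h import *
st(); print(order.hand_in())"
```

```text
17.975 [ 0.5547 -0.2633  0.3065] [-180.     0.2    8.1] F [-0.09  0.67  0.84] w -0.0002566604890756189
the job is handed in; nothing more can be done
None
```

The wide door now stands square to the cupboard. I handed the job in at about 18 s with the arm holding clear. It was pressed to its stop with closed fingertips, about 7 N at 30 mm from its free edge. After I drew back it sprang ajar to about 27°. I then swung it out from behind the free edge, with the wrist force staying within about 2 N wherever I read it.

**Last checks:**
- The door measured 90.05° from the side view's depth, after the arm had backed away.
- By eye in the last two pictures, the narrow door is shut and the bell, tumbler, tin, lamp and the other things are where they were.
- The gripper stayed closed throughout, so the door was never pinched.

**A disagreement:** the camera showed the fingertips about 30 mm farther back than stated, roughly 13 mm behind the reported TCP instead of 17 mm ahead. My first approach therefore came in too high, only about 5 mm below the door's top edge, with at most about 1 N of force. I backed off and lowered the tool about 35 mm before the real press.

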